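# Gauge the candle holders

## Task

Take the pin gauge from its stand and try it in each candle holder on the board, going from left to right as the robot sees them: feel gently for the off-centre bore, without ever forcing the gauge, and let it go right down where it fits. Then put the gauge back in its stand, fully down, and set the one holder whose bore it will not enter upright on the floor of the grey return tray. Leave the holders that fit in their pockets and everything else on the counter alone.

Things in the scene. Friction and masses are not known exactly. Their poses are not given: they have to be found in the camera images.
- gauge_handle (a point): centre of the square black handle (28 x 28 mm, 36 mm high, sides along its x and y) of the pin gauge; z up. The gauge is 91 mm long, 0.14 kg: an aluminium pin 22 mm in diameter and 55 mm long, its lower end edge chamfered 1 mm, below the handle.
- gauge: the pin gauge; origin at the centre of the pin's lower end, z up towards the handle, whose centre is 73 mm higher; at the start it stands in its stand
- gauge_tip (a point): centre of the lower end of the pin, same axes
- stand: fixed white marble stand block 64 x 64 x 50 mm for the gauge, origin under its middle, z up
- stand_hole (a point): centre of the mouth of the stand's round hole, on its top face; the hole is 28 mm wide and 40 mm deep, so 15 mm of pin shows between stand and handle
- board: fixed dark wooden board 92 x 290 x 12 mm with three round pockets 72 mm wide and 6 mm deep in a row along its y (98 mm apart), one holder standing in each; origin under its middle
- pocket_left (a point): centre of the floor of the board's left pocket (its +y end, left as seen from the robot)
- pocket_middle (a point): centre of the floor of the middle pocket
- pocket_right (a point): centre of the floor of the right pocket (-y end)
- tray: fixed grey open return tray 150 x 150 mm, 30 mm high, walls and floor 4 mm, origin under its middle, sides along its x and y
- holder_a_center (a point): centre (25 mm above the underside) of one of three outwardly identical candle holders of plain light wood, 50 mm high, 0.12 kg: a round foot 70 mm wide, 8 mm high, and a square column 46 x 46 mm with sides along its x and y; z up. Grip the column in its upper half by two opposite sides. Bore: see holder_a, holder_b.
- holder_a: the same holder, origin under the middle of its foot. From the top of every holder a round recess 33 mm wide and 10 mm deep goes down the middle; in the recess's flat floor (15 mm above the holder's centre point) opens the candle bore, 25 mm deep, closed below, drilled about 3 mm off the middle, in a direction that is not known and differs between holders.
- holder_b_center (a point): centre of another of the three holders, built like holder_a
- holder_b: the same holder, origin under the middle of its foot. In any holder the bore may be good, 25 mm wide, or bad, 19 mm, where the gauge stays up on the recess floor wherever it is tried. Exactly one of the three is bad; which one is not known.
- holder_c_center (a point): centre of another of the three holders, built like holder_a
- holder_c: the same holder, origin under the middle of its foot
- fir: small green turned-wood fir tree, 48 mm wide, 72 mm high, standing loose on the counter, origin under its middle; to be left alone
- tealight: round aluminium tealight, 38 mm wide, 18 mm high, standing loose on the counter, origin under its middle; to be left alone
- giftbox: red gift box 45 x 60 x 40 mm, standing loose on the counter, origin under its middle; to be left alone
- jar: glass jar with a wooden cap, 48 mm wide, 65 mm high, standing loose on the counter, origin under its middle; to be left alone
- cup: white cup, 72 mm wide, 75 mm high, standing loose on the counter, origin under its middle; to be left alone
- vase: green glass bottle, 54 mm wide, 150 mm high, standing loose on the counter, origin under its middle; to be left alone

How it is judged:
On the way, in this order (a step that is already met when the one before it is completed fails the run):
1. the gauge is tried in the left holder: at least 15 mm down its bore if that is good, or pressed lightly (about 2 N or more) on the recess floor if it is bad (horizontal distance between gauge_tip and pocket_left below 0.025 m and ((z of gauge_tip in the frame of holder_a_center below 0 m and horizontal distance between gauge_tip and holder_a_center below 0.009 m) or (z of gauge_tip in the frame of holder_c_center below 0 m and horizontal distance between gauge_tip and holder_c_center below 0.009 m) or (z of gauge_tip in the frame of holder_b_center below 0.018 m and horizontal distance between gauge_tip and holder_b_center below 0.009 m and contact force between gauge and holder_b above 1.8 N))), for 0.05 s.
2. the gauge is tried in the middle holder: at least 15 mm down its bore if that is good, or pressed lightly (about 2 N or more) on the recess floor if it is bad (horizontal distance between gauge_tip and pocket_middle below 0.025 m and ((z of gauge_tip in the frame of holder_a_center below 0 m and horizontal distance between gauge_tip and holder_a_center below 0.009 m) or (z of gauge_tip in the frame of holder_c_center below 0 m and horizontal distance between gauge_tip and holder_c_center below 0.009 m) or (z of gauge_tip in the frame of holder_b_center below 0.018 m and horizontal distance between gauge_tip and holder_b_center below 0.009 m and contact force between gauge and holder_b above 1.8 N))), for 0.05 s.
3. the gauge is tried in the right holder: at least 15 mm down its bore if that is good, or pressed lightly (about 2 N or more) on the recess floor if it is bad (horizontal distance between gauge_tip and pocket_right below 0.025 m and ((z of gauge_tip in the frame of holder_a_center below 0 m and horizontal distance between gauge_tip and holder_a_center below 0.009 m) or (z of gauge_tip in the frame of holder_c_center below 0 m and horizontal distance between gauge_tip and holder_c_center below 0.009 m) or (z of gauge_tip in the frame of holder_b_center below 0.018 m and horizontal distance between gauge_tip and holder_b_center below 0.009 m and contact force between gauge and holder_b above 1.8 N))), for 0.05 s.
At the end, for the whole second after the job is handed in: The narrow-bored holder stands upright (0.1 rad) and still on the tray floor, its centre within 50 mm of the tray middle along each side; the gauge tip is at least 34 mm down the stand hole; the two good holders are upright in their pockets, within 12 mm of where they began (x of holder_b_center in the frame of tray between -0.05 and 0.05 m and y of holder_b_center in the frame of tray between -0.05 and 0.05 m and z of holder_b_center in the frame of tray below 0.034 m and angle between holder_b_center's own z axis and vertical below 0.1 rad and linear speed of each of holder_b, gauge below 0.02 m/s and horizontal distance between gauge_tip and stand_hole below 0.007 m and z of gauge_tip in the frame of stand_hole below -0.034 m and angle between gauge_tip's own z axis and vertical below 0.2 rad and distance of each of holder_a_center, holder_c_center from where it was at the start of the episode below 0.012 m and angle between each of holder_a_center, holder_c_center's own z axis and vertical below 0.08 rad); the robot touches nothing.
It fails at once if the gauge is forced against a holder with more than 40 N (contact force between gauge and holder_a above 40 N or contact force between gauge and holder_b above 40 N or contact force between gauge and holder_c above 40 N).
It fails at once if a holder that the gauge fits is taken out of its pocket (distance of any of holder_a_center, holder_c_center from where it was at the start of the episode above 0.02 m).
It fails at once if another article on the counter is moved more than 25 mm (distance of any of fir, tealight, giftbox, jar, cup, vase from where it was at the start of the episode above 0.025 m).
It also fails if it takes over 72 s, if anything falls off the work surface, if the arm or the gripper's body presses on something with over 40 N, if the wrist force passes 120 N, or if a joint passes its speed limit or range.

## Robot

A 6-joint arm with a two-finger parallel gripper is mounted at the origin on the work surface. World frame = base frame: x ahead of the robot, y to its left, z up, the work surface at z = 0. Lengths are in m, angles in rad, forces in N, time in s.
With the tool pointing down it reaches from about 0.325 to 0.9 m from the base axis. Payload 6.1 kg.
Tool frame: the origin (TCP) lies midway between the tips of the shut fingers; the grasp point (between the pads) lies 19 mm behind it; z points along the fingers, y is the line along which they close (so a half turn about z gives the same grasp; the last joint's range is limited). The gripper opens to 85 mm and grips with 20 to 120 N. Pads are 22 mm wide; open, the fingers measure 114 mm over their backs; the gripper's body (76 mm by 85 mm) begins 54 mm behind the grasp point. The pads swing forward as they close: fully open they stand 13 mm farther back than shut.
Start: joints at [1.187, 0.22, 1.526, -0, 1.395, -0.126], TCP at [0.159, 0.604, 0.231] pointing down, gripper open.
Joint ranges: [-2.98, 2.98], [-0.91, 2.08], [0.09, 2.57], [-1.24, 4.39], [0.2, 2.65], [-2.68, 2.68]. Speed limits (rad/s): [2.57, 2.57, 3.01, 3.14, 3.14, 3.14].

## Interface

Orientations are given as [roll, pitch, yaw] about the fixed x, y, z axes, in that order (R = Rz(yaw) Ry(pitch) Rx(roll)).
In Python, from plant import movep, move_l, set_joints, gripper_to, hold, inverse_kinematics, observe, get_image, get_calibration, Unreachable, job_done gives the robot as it stands. Calls block until the motion is done:
- movep(position, orientation): joint-space move of the TCP to a pose.
- move_l(position, feed=0.15, rotation=None, max_force=None): straight line of the TCP; rotation=None keeps the orientation; feed is the mean speed in m/s. With max_force (N) it stops when the force on the tool has changed by that much, and returns True; else False.
- set_joints(angles): joint-space move.
- gripper_to(opening, f_grip=None): finger opening in m; f_grip is the grip in N (None keeps the last); returns when the fingers have stopped.
- hold(seconds).
- inverse_kinematics(position, orientation): joint angles nearest the present ones, or None.
- observe(): the state.
- get_image(name): name is "side" or "top" or "wrist"; returns (picture, depth): 480x640x3 uint8, red, green, blue; 480x640 float32, m along the optical axis (not along the pixel's ray), 0 where there is no reading.
- get_calibration(name): a dict with "intrinsics" (3x3 intrinsics, pixels), "world_from_camera" (4x4, takes a point from camera to world coordinates). Camera axes: x right, y down, z forward; pixel columns grow to the right and rows downward; lengths in m; the calibration is good to about 2 mm. A picture is of the moment at which its call begins: read the wrist's pose just before it. get_calibration takes no time and is no camera call; for the wrist camera it gives the pose at the moment of the call.
A pose or a line that the arm cannot do raises Unreachable and nothing moves.
- job_done(): hands the job in; it is judged then, once.
The state is a dict: "time_s": time; "q": joint angles; "joint_velocities": joint speeds; "joint_torque": joint torques, N m; "eef_pos": TCP position; "tcp_rot": TCP orientation; "ft_force": force on the tool from outside, world axes, zero at the start; "torque": the same for the moment, N m; "opening": finger opening in m; "grasp_force": force on a finger pad.
Only numpy, scipy, OpenCV 4.12 (cv2) and the standard library are available. Lean on these libraries where they do the work, as an engineer would, in place of code of your own. Each camera call takes 0.05 s, during which the arm holds its last target. There are 200 camera calls.

## Working session

There is one attempt and no reset: what is moved stays moved. The work goes in short steps, each a Python script; the robot and the scene stay as the last script left them, time stands still between calls to the robot, and variables do not carry over. Pictures are saved under pics/ and viewed, at most 10 in all, crops included, and the job is handed in when it is done.

```bash
ls; mkdir -p pics; python3 - <<'E'
from plant import *
import cv2,numpy as np
for n in ("top","side"):
    im,d=get_image(n); cv2.imwrite(f"pics/{n}0.png",im[:,:,::-1]); np.save(f"{n}_d.npy",d); np.save(f"{n}_i.npy",im)
    c=get_calibration(n); print(n,c["intrinsics"],c["world_from_camera"])
print(observe())
E
```

```text
pics
top [[461.01834789   0.         314.89949972]
 [  0.         461.01834789 242.36461859]
 [  0.           0.           1.        ]] [[-3.13661057e-05 -9.83900978e-01  1.78714475e-01  4.66167422e-01]
 [-9.99997935e-01  3.93998501e-04  1.99362401e-03  8.75284336e-03]
 [-2.03194185e-03 -1.78714044e-01 -9.83898959e-01  8.27152588e-01]
 [ 0.00000000e+00  0.00000000e+00  0.00000000e+00  1.00000000e+00]]
side [[445.67405082   0.         328.74474332]
 [  0.         445.67405082 239.79914375]
 [  0.           0.           1.        ]] [[ 0.8812621  -0.35550896  0.31143297  0.27651575]
 [-0.47257111 -0.65258904  0.59228717 -0.55954652]
 [-0.00732565 -0.66913446 -0.74310525  0.78882917]
 [ 0.          0.          0.          1.        ]]
{'time_s': 0.1, 'q': array([ 1.18693769e+00,  2.21131371e-01,  1.52749794e+00,  1.12188025e-06,
        1.39469975e+00, -1.26126126e-01]), 'joint_velocities': array([-0.00086004, -0.00034277, -0.00187688,  0.00040987, -0.00065894,
       -0.00101443]), 'joint_torque': array([ 1.50210384e-03, -4.98247182e+01, -3.90544510e+01, -2.07991784e-04,
        5.71793833e-03,  2.84984435e-05]), 'eef_pos': array([0.15911968, 0.6038443 , 0.23031783]), 'tcp_rot': array([-3.13987018e+00, -2.19521355e-04,  2.88385975e+00]), 'ft_force': array([ 0.09732467, -0.45736158,  0.46584953]), 'torque': array([-0.01308377,  0.03820925,  0.03454412]), 'grasp_force': 0.0, 'opening': 0.08549400442775254}
```

View pics/top0.png

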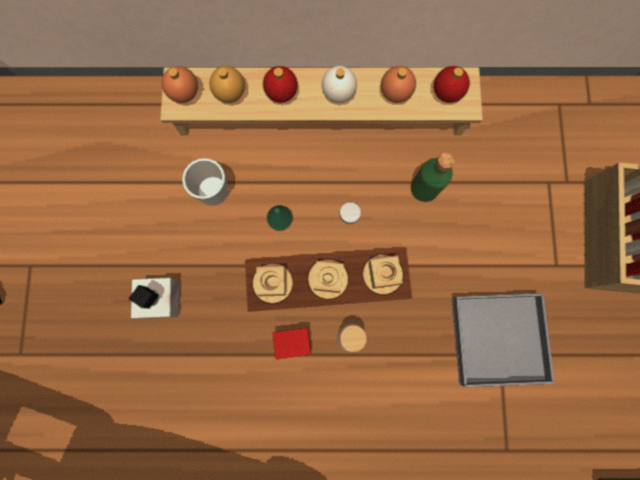

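The top view shows the stand and gauge at about (150,297), holders at (272,282), (328,279) and (384,272), and the tray at (502,340). The jar (353,338) and gift box (292,343) are close in front of the board. Next I'll enlarge these areas.

```bash
cat > h.py <<'E'
from plant import *
import cv2,numpy as np
def cloud(d,c):
    K=c["intrinsics"];T=c["world_from_camera"]
    v,u=np.indices(d.shape); P=np.stack([(u-K[0,2])/K[0,0]*d,(v-K[1,2])/K[1,1]*d,d],-1)
    W=P@T[:3,:3].T+T[:3,3]; W[d==0]=np.nan; return W
E
python3 - <<'E'
from h import *
im=np.load("top_i.npy");d=np.load("top_d.npy");W=cloud(d,get_calibration("top"))
a=cv2.resize(im[240:320,240:420],None,fx=4.4,fy=4.4,interpolation=cv2.INTER_CUBIC)
b=cv2.resize(im[265:330,110:200],None,fx=3.8,fy=3.8,interpolation=cv2.INTER_CUBIC)
c=np.zeros((a.shape[0]+b.shape[0],a.shape[1],3),np.uint8);c[:a.shape[0]]=a;c[a.shape[0]:,:b.shape[1]]=b
cv2.imwrite("pics/crop1.png",c[:,:,::-1])
print("table z",np.nanmedian(W[310:330,380:440,2]))
def comp(z0,z1,x0,x1,y0,y1,name):
    m=(W[...,2]>z0)&(W[...,2]<z1)&(W[...,0]>x0)&(W[...,0]<x1)&(W[...,1]>y0)&(W[...,1]<y1)
    n,l,s,_=cv2.connectedComponentsWithStats(m.astype(np.uint8))
    for i in range(1,n):
        if s[i,4]<40: continue
        p=W[l==i]; r=cv2.minAreaRect((p[:,:2]*1000).astype(np.float32)); print(name,s[i,4],np.median(p[:,2]).round(4),"rect",np.round(r[0],1),np.round(r[1],1),round(r[2],1))
comp(.05,.07,.3,.5,-.2,.25,"holdertop")
comp(.008,.07,.3,.5,-.16,.17,"board+")
comp(.08,.13,.3,.5,.2,.4,"handle")
comp(.04,.06,.3,.5,.2,.4,"stand")
comp(.02,.036,.2,.5,-.5,-.15,"trayrim")
comp(.02,.2,.2,.8,-.4,.4,"all")
E
```

```text
table z 0.0005385550493654523
holdertop 564 0.0657 rect [447.3 -50. ] [41.8 41.4] 88.9
board+ 143 0.0124 rect [496.5  83.7] [ 7. 91.] 1.1
board+ 660 0.0653 rect [446.5 -48.9] [44.  46.4] 89.6
board+ 991 0.0405 rect [438.1  50.8] [44.7 60.1] 8.0
stand 432 0.0505 rect [490.2 285.3] [18.3 64.5] 0.3
trayrim 970 0.0294 rect [ 435.2 -309.2] [131.7 151.6] 1.8
trayrim 43 0.0261 rect [ 223.9 -474.3] [ 2.4 50. ] 2.0
all 1323 0.1001 rect [ 713.9 -188.3] [53.  45.2] 55.1
all 1119 0.0581 rect [713.5 201.5] [69.8 71.1] 1.9
all 478 0.038 rect [658.9  75.9] [44.4 44.6] 21.7
all 844 0.0544 rect [ 557.1 -108.5] [46.3 47.1] 8.1
all 785 0.0551 rect [549.  -11.6] [46.  46.3] 84.0
all 824 0.0549 rect [541.5  86.4] [45.8 46.1] 0.9
all 1686 0.0509 rect [513.4 286.2] [64.3 64.9] 2.6
all 1278 0.0295 rect [ 444.7 -309. ] [150.  151.4] 2.2
all 651 0.0654 rect [446.5 -49. ] [44.  46.3] 89.9
all 987 0.0405 rect [438.1  50.8] [44.7 60.1] 8.0
```

View pics/crop1.png

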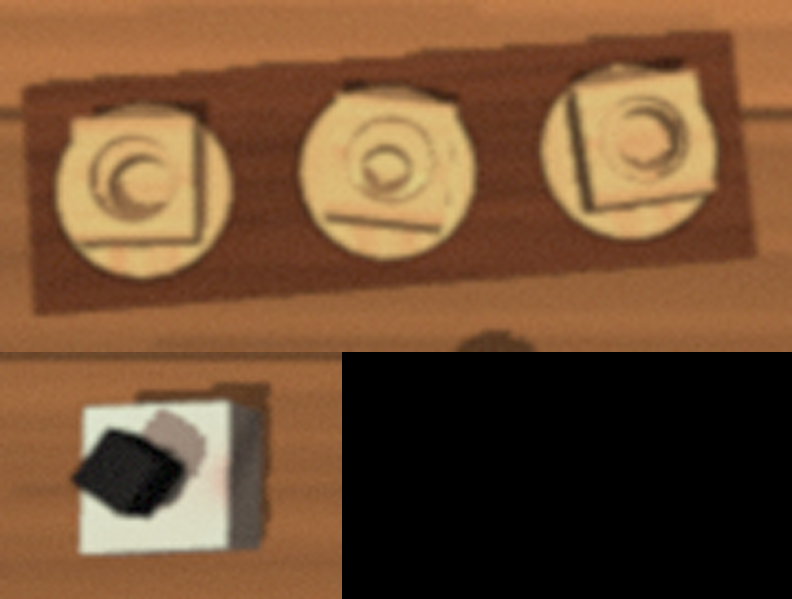

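The middle bore looks the smallest. The left bore sits off to the right, and the right one up and to the right. The tops measure 46 mm squares 98 mm apart, which matches the given sizes. I'll take wrist views for precision.

```bash
cat >> h.py <<'E'
def Rd(yaw):
    from scipy.spatial.transform import Rotation as R
    return R.from_euler("xyz",[np.pi,0,yaw]).as_matrix()
def snap(name):
    c=get_calibration("wrist"); im,d=get_image("wrist"); np.savez(name,im=im,d=d,K=c["intrinsics"],T=c["world_from_camera"]); return im,d,c
E
python3 - <<'E'
from h import *
from scipy.spatial.transform import Rotation as R
o=observe();c=get_calibration("wrist");Rt=R.from_euler("xyz",o["tcp_rot"]).as_matrix()
T=c["world_from_camera"]; off=Rt.T@(T[:3,3]-o["eef_pos"]); zd=Rt.T@T[:3,2]
print(c["intrinsics"],off,zd,Rt.T@T[:3,0])
def look(pt,yaw,h,name):
    # camera at height h above, aim axis at pt
    Rr=Rd(yaw);z=Rr@zd; cam=pt+z*(-h/ -z[2])*-1 if False else pt-z*(h/-z[2])
    tcp=cam-Rr@off; print(tcp); movep(list(tcp),[np.pi,0,yaw]); hold(.25); return snap(name)
look(np.array([.50,.29,.10]),np.pi/2+.5,.22,"w_g.npz")
look(np.array([.549,-.011,.056]),np.pi/2,.28,"w_h.npz")
print(observe()["time_s"],observe()["eef_pos"])
a=np.load("w_h.npz")["im"];b=np.load("w_g.npz")["im"]
cv2.imwrite("pics/wh.png",a[:,:,::-1]);cv2.imwrite("pics/wg.png",b[:,:,::-1])
E
```

```text
[[385.80609138   0.         312.69159743]
 [  0.         385.80609138 231.75274386]
 [  0.           0.           1.        ]] [ 0.06524553 -0.00065817 -0.14227537] [-0.2594903  -0.00120406  0.96574496] [-1.97297070e-04  9.99999268e-01  1.19374988e-03]
[0.50375851 0.28506504 0.17772463]
[ 0.55000726 -0.00101109  0.19372463]
3.5417 [ 5.49989703e-01 -1.33355494e-05  1.93623542e-01]
```

View pics/wh.png

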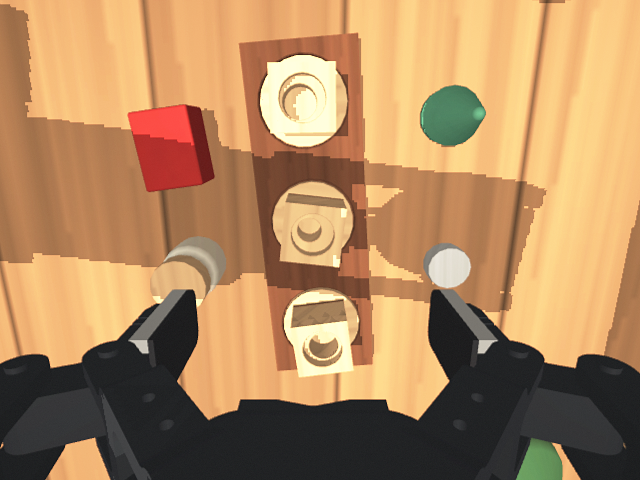

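View pics/wg.png

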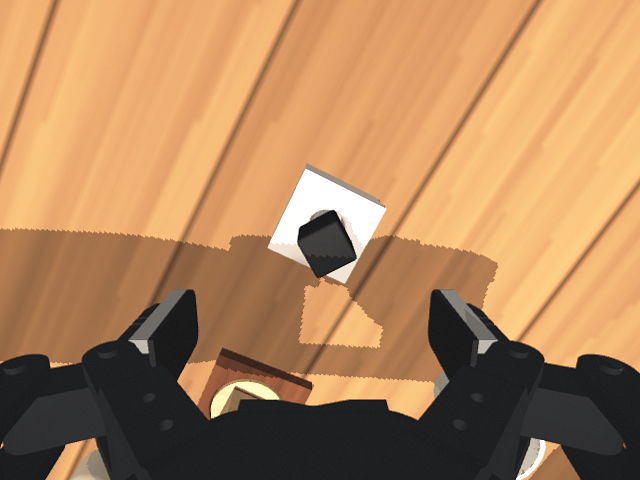

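Wrist view: holders top to bottom at (303,100), (312,228) and (322,345), which are left, middle and right. The gauge handle is at (326,243), turned roughly 30° relative to the tool. I'll measure tops from depth and rectify the bore views at the recess floor plane.

```bash
python3 - <<'E'
from h import *
H=[(.5415,.0864),(.549,-.0116),(.5571,-.1085)]
rows=[]
def rects(W,ctr,z0,z1,r,n):
    m=(W[...,2]>z0)&(W[...,2]<z1)&(np.hypot(W[...,0]-ctr[0],W[...,1]-ctr[1])<r)
    p=W[m]; 
    q=cv2.minAreaRect((p[:,:2]*1000).astype(np.float32)); print(n,len(p),np.median(p[:,2]).round(4),np.round(q[0],1),np.round(q[1],1),round(q[2],1))
D=np.load("w_h.npz");C=dict(intrinsics=D["K"],world_from_camera=D["T"]);W=cloud(D["d"],C)
G=np.load("w_g.npz");Wg=cloud(G["d"],dict(intrinsics=G["K"],world_from_camera=G["T"]))
Wt=cloud(np.load("top_d.npy"),get_calibration("top"))
for h in H:
    rects(W,h,.05,.062,.036,"w holder"); rects(Wt,h,.05,.062,.036,"t holder")
for w,n in((Wg,"w"),(Wt,"t")):
    rects(w,(.503,.288),.095,.125,.04,n+" handle"); rects(w,(.513,.286),.045,.054,.05,n+" stand")
    p=w[(np.hypot(w[...,0]-.5,w[...,1]-.288)<.05)&(w[...,2]>.09)]; print(np.percentile(p[:,2],[5,50,95]))
def ortho(im,K,T,ctr,z,half=.026,s=7500):
    n=int(2*half*s); i=np.arange(n)
    Y,X=np.meshgrid(ctr[1]+half-i/s, ctr[0]+half-i/s); P=np.stack([X,Y,np.full_like(X,z)],-1)
    c=(P-T[:3,3])@T[:3,:3]; u=c[...,0]/c[...,2]*K[0,0]+K[0,2]; v=c[...,1]/c[...,2]*K[1,1]+K[1,2]
    o=cv2.remap(im,u.astype(np.float32),v.astype(np.float32),cv2.INTER_CUBIC).copy()
    for k in range(0,n,int(s*.01)):
        kk=(n//2)%int(s*.01)+k
        if kk<n: o[kk,::3]=(0,0,255); o[::3,kk]=(0,0,255)
    return o
ct=get_calibration("top");it=np.load("top_i.npy")
a=np.hstack([np.pad(cv2.resize(ortho(D["im"],D["K"],D["T"],h,.046),(262,262)),((2,2),(2,2),(0,0))) for h in H])
b=np.hstack([np.pad(cv2.resize(ortho(it,ct["intrinsics"],ct["world_from_camera"],h,.046),(262,262)),((2,2),(2,2),(0,0))) for h in H])
cv2.imwrite("pics/ortho.png",np.vstack([a,b])[:,:,::-1])
E
```

```text
w holder 2941 0.0556 [542.2  85.2] [46.1 46.1] 1.1
t holder 499 0.0563 [541.6  86.4] [45.6 45.8] 0.8
w holder 2338 0.0556 [549.6 -12.9] [46.6 46.2] 83.8
t holder 470 0.0563 [549.  -11.5] [46.  46.2] 83.5
w holder 2032 0.0557 [ 557.6 -109.8] [46.  47.3] 8.1
t holder 487 0.0563 [ 557.2 -108.6] [46.3 46.8] 8.0
w handle 2123 0.1006 [512.7 284.8] [28.1 28.4] 56.6
w stand 4979 0.0497 [513.7 285.3] [64.4 64.6] 2.4
[0.19339568 0.25965293 0.27657458]
t handle 336 0.1011 [512.7 285.6] [28.7 28.4] 54.4
t stand 1026 0.0504 [513.4 286.3] [64.3 64.7] 2.6
[0.09442638 0.10104989 0.10319164]
```

View pics/ortho.png

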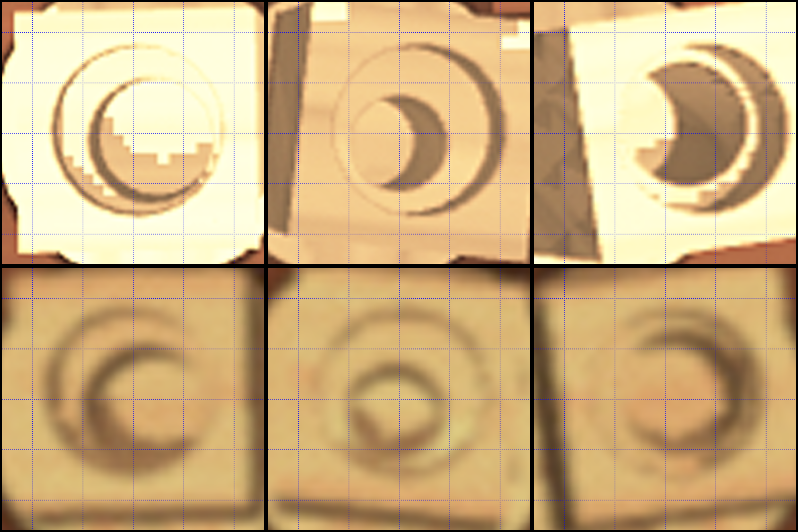

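Holder tops sit at z≈0.056 and the handle top at z≈0.101, both as expected. Bore widths in the rectified view are about 25 mm left, 18.6 mm middle and 25 mm right, so the middle should be the bad one. Estimated bore centres are L (0.5403, 0.0824) and R (0.5591, -0.1123). Next I'll grasp the gauge.

```bash
cat >> h.py <<'E'
def st(msg=""):
    o=observe(); print(msg,"t%.1f"%o["time_s"],"p",np.round(o["eef_pos"]*1000,1),"F",np.round(o["ft_force"],1),"op%.4f g%.0f"%(o["opening"],o["grasp_force"])); return o
DN=[np.pi,0,np.pi/2]
TO=.054   # tcp above tip
def feel(cx,cy,floor=.046,bottom=.021):
    """lower at (cx,cy), hop in rings until the pin drops; True if it went down"""
    offs=[(0,0)]+[(r*np.cos(a),r*np.sin(a)) for r in(.0013,.0025) for a in np.arange(8)*np.pi/4]
    for k,(dx,dy) in enumerate(offs):
        move_l([cx+dx,cy+dy,floor+TO+(.008 if k==0 else .003)],feed=.08); hold(.1)
        hit=move_l([cx+dx,cy+dy,floor+TO-.006],feed=.02,max_force=3)
        o=st(f"try{k} {hit}")
        if o["eef_pos"][2]<floor+TO-.004: break
    else: return False
    x,y=o["eef_pos"][:2]
    for i in range(6):
        hit=move_l([x,y,bottom+TO-.002],feed=.025,max_force=5); o=st(f"down {hit}")
        if not hit or o["eef_pos"][2]<bottom+TO+.004: return True
        f=o["ft_force"][:2]; n=np.linalg.norm(f)
        z=o["eef_pos"][2]+.002; x,y=np.array([x,y])+(f/n*.0007 if n>.5 else 0)
        move_l([x,y,z],feed=.05); hold(.1)
    return False
E
python3 - <<'E'
from h import *
yaw=np.deg2rad(90+56); X,Y=.5128,.2852
movep([X,Y,.15],[np.pi,0,yaw]); move_l([X,Y,.064],feed=.1,max_force=10); st("at")
gripper_to(.02,60); st("grip")
move_l([X,Y,.135],feed=.1); hold(.1); st("up")
movep([.5403,.0824,.150],DN); hold(.3); st("over L")
im,d,c=snap("w_l.npz"); cv2.imwrite("pics/wl.png",im[:,:,::-1])
E
```

```text
at t5.7 p [513.4 285.4  64.8] F [-0.9 -0.5  0.5] op0.0855 g0
grip t6.2 p [513.1 285.3  64.4] F [-0.1 -0.   2.7] op0.0271 g60
up t7.2 p [512.  284.9 133.8] F [ 0.2  0.5 -1.4] op0.0273 g59
over L t8.3 p [540.2  83.5 149.8] F [ 0.4 -0.2 -1.5] op0.0275 g59
```

View pics/wl.png

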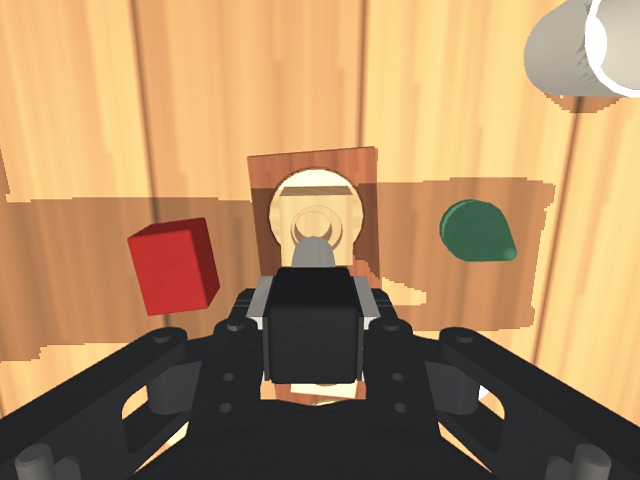

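The gauge is gripped squarely, with the pin tip at (315,240) just over the left holder's bore at (317,225). Now I'll feel in the left holder.

```bash
python3 - <<'E'
from h import *
r=feel(.5403,.0824); print(r)
hold(.2); st()
E
```

```text
try0 False t10.0 p [540.2  82.5  93.9] F [ 1.4  0.7 -1.6] op0.0273 g59
down True t10.7 p [540.1  82.4  75.4] F [-1.2  0.4  3.4] op0.0276 g60
True
 t10.9 p [540.1  82.5  75.4] F [-0.9 -0.7  5.3] op0.0273 g60
```

```bash
python3 - <<'E'
from h import *
move_l([.5401,.0825,.134],feed=.12)
cx,cy=.5474,-.0120
move_l([cx,cy,.134],feed=.15); hold(.2)
for dx,dy in [(0,0),(.0014,0),(-.0014,0),(0,.0014),(0,-.0014)]:
    move_l([cx+dx,cy+dy,.104],feed=.08); hold(.1)
    hit=move_l([cx+dx,cy+dy,.092],feed=.02,max_force=4); hold(.15); o=st(f"{hit}")
    if o["eef_pos"][2]<.095: print("DROPPED"); break
E
```

```text
True t13.7 p [548.  -12.1 100.3] F [-0.3 -0.1  5.9] op0.0274 g60
True t14.5 p [548.9 -12.  100.3] F [-0.7  0.9  5.1] op0.0271 g60
True t15.4 p [546.2 -12.  100.3] F [1.1 0.8 5. ] op0.0271 g60
True t16.2 p [547.5 -10.6 100.2] F [0.4 1.1 5.3] op0.0271 g60
True t17.0 p [547.5 -13.4 100.3] F [-0.6  0.6  4.9] op0.0275 g60
```

The gauge stays up on the middle recess floor with about 6 N at five spots, so the middle holder is bad. On to the right holder.

```bash
python3 - <<'E'
from h import *
move_l([.5474,-.012,.134],feed=.12)
move_l([.5591,-.1123,.134],feed=.15); hold(.2)
r=feel(.5591,-.1123); print(r); hold(.2); st()
E
```

```text
try0 False t19.9 p [ 559.2 -112.3   94.1] F [-0.3 -0.5 -1.2] op0.0275 g59
down True t20.6 p [ 558.9 -112.2   75.4] F [-0.1 -0.3  4.1] op0.0273 g60
True
 t20.8 p [ 558.9 -112.2   75.4] F [ 0.1 -0.6  5.6] op0.0273 g60
```

```bash
python3 - <<'E'
from h import *
move_l([.559,-.1122,.140],feed=.12)
X,Y=.5136,.2854
movep([X,Y,.140],[np.pi,0,np.pi/2+.5]); hold(.3); st("over")
hit=move_l([X,Y,.096],feed=.05,max_force=5); st(f"{hit}")
if not hit:
    hit=move_l([X,Y,.062],feed=.04,max_force=5); o=st(f"{hit}")
    if o["eef_pos"][2]<.067:
        gripper_to(.085); st("rel"); move_l([X,Y,.178],feed=.15); hold(.1)
        im,d,c=snap("w_s.npz"); cv2.imwrite("pics/ws.png",im[:,:,::-1])
        W=cloud(d,c); m=(np.hypot(W[...,0]-X,W[...,1]-Y)<.04)&(W[...,2]>.09)&(W[...,2]<.125); p=W[m]
        print(np.median(p[:,2]),cv2.minAreaRect((p[:,:2]*1000).astype(np.float32)))
E
```

```text
over t23.3 p [514.  284.7 140.1] F [-0.5  0.5 -1.1] op0.0272 g59
False t24.4 p [513.9 285.5  96.4] F [ 0.3  0.6 -1.2] op0.0276 g59
True t25.1 p [513.2 285.2  64.4] F [-1.2  0.1  4.4] op0.0274 g60
rel t25.7 p [512.1 284.8  63.5] F [-0.3  0.1 -0.5] op0.0851 g0
0.10057727433363811 ((512.8706665039062, 284.71148681640625), (27.863616943359375, 27.936317443847656), 28.516347885131836)
```

The gauge is back in its stand, with the handle top at 0.1006 as at the start. Now I'll move the middle holder to the tray.

```bash
python3 - <<'E'
from h import *
yaw=np.deg2rad(83.8); X,Y=.5494,-.0126; TX,TY=.4447,-.309
movep([X,Y,.15],[np.pi,0,yaw]); hold(.2)
hit=move_l([X,Y,.026],feed=.08,max_force=8); st(f"down {hit}")
if not hit:
    gripper_to(.04,50); o=st("grip")
    if o["opening"]<.05:
        z=o["eef_pos"][2]; move_l([X,Y,.14],feed=.1); st("up")
        movep([TX,TY,.14],[np.pi,0,np.pi/2+.04]); hold(.2); st("over tray")
        move_l([TX,TY,.045],feed=.1)
        hit=move_l([TX,TY,.015],feed=.02,max_force=4); st(f"place {hit}")
E
```

```text
down False t29.8 p [549.9 -12.7  26.6] F [-0.  -0.7  0.1] op0.0848 g0
grip t30.3 p [549.9 -12.7  26.4] F [0.6 0.5 1.9] op0.0456 g53
up t31.6 p [548.7 -12.5 139. ] F [-0.7  0.1 -1.3] op0.0451 g53
over tray t33.0 p [ 445.3 -308.   139.9] F [-0.3 -0.  -0.3] op0.0451 g53
place True t35.0 p [ 444.7 -309.    24.4] F [-0.4 -0.2  3.6] op0.0455 g53
```

```bash
python3 - <<'E'
from h import *
gripper_to(.085); move_l([.4447,-.309,.16],feed=.12); st("free")
movep([.45,-.15,.25],DN) if inverse_kinematics([.45,-.15,.25],DN) is not None else None
im,d=get_image("top"); cv2.imwrite("pics/end.png",im[:,:,::-1]); W=cloud(d,get_calibration("top"))
def f(c,z0,z1,r,n):
    p=W[(W[...,2]>z0)&(W[...,2]<z1)&(np.hypot(W[...,0]-c[0],W[...,1]-c[1])<r)]
    print(n,len(p),np.median(p[:,2]).round(4) if len(p) else "",cv2.minAreaRect((p[:,:2]*1000).astype(np.float32)) if len(p)>10 else "")
f((.4447,-.309),.045,.065,.05,"bad"); f((.5415,.0864),.05,.062,.036,"L"); f((.5571,-.1085),.05,.062,.036,"R"); f((.5128,.285),.09,.125,.04,"handle")
E
```

```text
free t36.8 p [ 444.2 -308.5  159. ] F [ 0.1 -0.2 -0.1] op0.0852 g0
bad 0  
L 478 0.0562 ((540.6373901367188, 86.15394592285156), (46.19220733642578, 46.09405517578125), 1.9969701766967773)
R 486 0.0561 ((556.1370849609375, -108.52576446533203), (46.09647750854492, 46.29508590698242), 7.459228515625)
handle 366 0.1009 ((512.7080688476562, 285.236083984375), (28.555084228515625, 28.67464256286621), 28.249855041503906)
```

View pics/end.png

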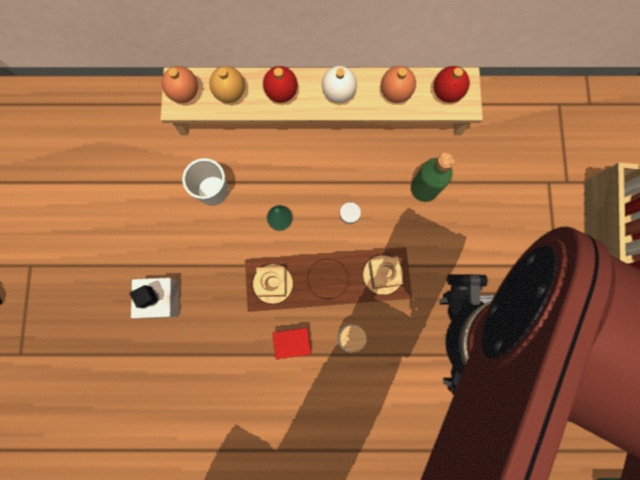

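The left and right holders are in their pockets, the middle pocket at (328,280) is empty, and the gauge and the other articles are in place. The arm hides the tray, so I'll move it aside and check.

```bash
python3 - <<'E'
from h import *
movep([.55,.1,.25],DN); hold(.3); st()
im,d=get_image("top"); W=cloud(d,get_calibration("top"))
p=W[(W[...,2]>.045)&(W[...,2]<.065)&(np.hypot(W[...,0]-.4447,W[...,1]+.309)<.05)]
print(len(p),np.percentile(p[:,2],[5,50,95]),cv2.minAreaRect((p[:,:2]*1000).astype(np.float32)))
if len(p)>300 and abs(np.median(p[:,2])-.054)<.004: print(job_done())
E
```

```text
t39.0 p [550.1  99.  250.2] F [ 0.2 -0.3  0.2] op0.0847 g0
647 [0.0457984  0.05403524 0.05657836] ((443.818603515625, -307.5621643066406), (45.314247131347656, 48.39044952392578), 0.6459944248199463)
the job is handed in; nothing more can be done
None
```

The job is handed in at about 39 s: the gauge went right down the left and right holders, the middle one proved narrow and now stands upright in the middle of the return tray, and the gauge is back fully down in its stand.

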